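Set out the elbow drawer

ROBOT

A 7-joint arm with a two-finger parallel gripper is mounted at the origin on a cart in front of the work surface, level with it; the furniture and walls round the work are solid. World frame = base frame: x ahead of the robot, y to its left, z up, the work surface at z = 0. Lengths are in m, angles in rad, forces in N, time in s.
With the tool pointing down it reaches from about 0.35 to 0.9 m from the base axis. Payload 8.1 kg.
Tool frame: the origin (TCP) lies at the very end of the fingers, on their centre line; the grasp point (between the pads) lies 19 mm behind it (grasp_offset is the distance from the TCP to the grasp point, in m); z points along the fingers, y is the line along which they close (so a half turn about z gives the same grasp; the last joint's range is limited). The gripper opens to 92 mm and grips with 3 to 60 N. Pads are 19 mm wide; open, the fingers measure 130 mm over their backs; the gripper's body (75 mm by 190 mm) begins 47 mm behind the grasp point.
Start: joints at [-1.432, 0.434, 0.025, 1.573, -0.012, 1.134, -0.075], TCP at [0.15, 0.607, 0.227] pointing down, gripper open.
Joint ranges: [-2.62, 2.62], [-0.44, 2.09], [-1.27, 1.32], [0.08, 2.57], [-1.32, 4.46], [0.12, 2], [-2.74, 2.74]. Speed limits (rad/s): [2.22, 2.22, 3.01, 3.01, 3.14, 3.14, 3.14].

INTERFACE

Orientations are given as a rotation vector (axis times angle).
In Python, from cell import observe, get_image, camera_params, sign_off, silhouettes, grasp_offset gives the robot as it stands. The module is installed in compiled form; this text tells all that it offers.
- The arm moves only by the tool jog_arm, never from a script. Its argument "motion" is a list that holds one entry, the list of rows, each a list of 7 numbers: the shift along the tool's x, y, z in m, then the turn, a rotation vector about the tool's x, y, z in rad, then the closure, from -1 (fully open) to 1 (shut), so that 0 is half open. In form: [[[dx, dy, dz, wx, wy, wz, hand], ...]]. A call has 1 to 10 rows; each row is the pose to reach, as a shift and turn from the pose commanded when the call began, along the tool's axes at that moment; what a row does not reach only later rows make up. A row lasts 1/12 s, in which the tool goes at most 41.7 mm and 7.16 degrees, less where a joint would pass 70% of its speed; a pose out of reach is approached as far as the arm can. A call with a gripper value outside its range is refused whole. The fingers move at their own pace and stop on an object; "force" is the grip in N (left out, the last holds). Time passes only in rows, so rows that repeat a pose let the fingers close. It gives the time, the measured TCP pose, the force, the opening and the grip force at its end, in the units of the state.
- observe(): the state, without advancing time (a new reading comes with each control period).
- get_image(name): name is "scene" or "top" or "wrist"; returns the picture (420x560x3 uint8, red, green, blue); there is no depth.
- camera_params(name): a dict with "vertical_fov" (degrees; the focal length in pixels is half the picture's height over the tangent of half this angle, whatever the lens; pixels are square), "cx", "cy" (the principal point, pixels), "T" (4x4, takes a point from camera to world coordinates). Camera axes: x right, y down, z forward; pixel columns grow to the right and rows downward; lengths in m; the calibration is good to about 2 mm. The wrist camera is an equidistant fisheye: a pixel r from the principal point sees the ray r / f radians off the axis. A picture is of the moment at which its call begins: read the wrist's pose just before it. camera_params takes no time and is no camera call; for the wrist camera it gives the pose at the moment of the call.
- sign_off(): hands the job in; it is judged then, once.
Trained networks look in the newest picture that a camera, given by its name, has taken for a name from the list of things; names that differ only in an ending like _2 or _b are one class to them, and where a whole thing is asked for, a point or a joint stands for the part that bears it (a point fixed in the world has none). Each returns a list of dicts, best first, with "p" (0 to 1); they miss things now and then, are a little off and sometimes report something else, mostly with a low value. They report only what shows in the picture. A call takes as long as a camera call. They do not tell look-alikes from the thing itself.
- silhouettes(query, camera): "mask" (420x560 bool, what is visible of it) and "pixel" ([column, row] in pixels, amid what is visible of it).
The state is a dict: "clock": time; "joints": joint angles; "dq": joint speeds; "joint_efforts": joint torques, N m; "position": TCP position; "ee_rot": TCP orientation; "force": force on the tool from outside, world axes, zero at the start; "ft_torque": the same for the moment, N m; "width": opening from 0.0 (shut) to 1.0 (fully open); "gripper_force": force on a finger pad.
Only numpy, scipy, OpenCV 4.12 (cv2) and the standard library are available. Lean on these libraries where they do the work, as an engineer would, in place of code of your own. Each camera call takes 0.05 s, during which the arm holds its last target. There are 200 camera calls.

TASK

A pipe elbow is to be fitted next. With the fingertips alone, push the drawer that holds the elbow all the way out from behind its finger tab, and push the other two drawers fully shut. Work gently: do not grip the drawers or their tabs, leave the parts lying in their drawers, and do not disturb the things on and around the chest.

Things in the scene. Friction and masses are not known exactly. Their poses are not given: they have to be found in the camera images.
- chest: low grey sheet-steel parts chest standing fixed on the bench, 180 mm deep (x), 372 mm wide (y), flat roof at 75 mm height; three drawers side by side in its front, 120 mm apart centre to centre, with the middle one on the chest's centre line. Origin: centre of the underside; +x to the back, +y to the left drawer, so the drawers open along the chest's own -x (towards the robot, turned with the chest by up to about 12 degrees)
- drawer_left (a joint): how far the left drawer stands open, in m: 0 = fully shut, front against the chest; 0.12 = fully out, at its stop. It slides with about 2 N of friction and stays where it is left
- tab_left (a point): middle of the top edge of the left drawer's finger tab (left = the chest's +y side), 112 mm above the bench. The tab is an upright plate, 60 mm wide and 5 mm thick, this point at mid thickness, standing 37 mm higher than the roof; below it the drawer's flat front, 114 mm wide, continues in the same plane down to 10 mm above the bench. With the drawer shut the point lies 92.5 mm in front of the chest's origin. Behind the tab it is open above the roof and the open drawer
- drawer_middle (a joint): how far the middle drawer stands open, in m: 0 = fully shut, front against the chest; 0.12 = fully out, at its stop. It slides with about 2 N of friction and stays where it is left
- tab_middle (a point): middle of the top edge of the middle drawer's finger tab (left = the chest's +y side), 112 mm above the bench. The tab is an upright plate, 60 mm wide and 5 mm thick, this point at mid thickness, standing 37 mm higher than the roof; below it the drawer's flat front, 114 mm wide, continues in the same plane down to 10 mm above the bench. With the drawer shut the point lies 92.5 mm in front of the chest's origin. Behind the tab it is open above the roof and the open drawer
- drawer_right (a joint): how far the right drawer stands open, in m: 0 = fully shut, front against the chest; 0.12 = fully out, at its stop. It slides with about 2 N of friction and stays where it is left
- tab_right (a point): middle of the top edge of the right drawer's finger tab (left = the chest's +y side), 112 mm above the bench. The tab is an upright plate, 60 mm wide and 5 mm thick, this point at mid thickness, standing 37 mm higher than the roof; below it the drawer's flat front, 114 mm wide, continues in the same plane down to 10 mm above the bench. With the drawer shut the point lies 92.5 mm in front of the chest's origin. Behind the tab it is open above the roof and the open drawer
- elbow: L-shaped metal pipe elbow, 28x57x45 mm; it starts in one of the three drawers, which one changes, just behind the drawer front on the inner floor 13 mm above the bench. Origin: centre of its underside
- hex_nut: plain hexagon nut, 42x36x22 mm; it starts in one of the three drawers, which one changes, just behind the drawer front on the inner floor 13 mm above the bench. Origin: centre of its underside (it reads 10 mm above the bench)
- ferrule: plain round metal sleeve, 33 mm across, 30 mm high; it starts in one of the three drawers, which one changes, just behind the drawer front on the inner floor 13 mm above the bench. Origin: centre of its underside
- roll: bystander: roll of thread seal tape, 55 mm across, 13 mm high, on the chest's roof towards the back; origin under its centre
- small_nut: bystander: brass hexagon nut, 35x30x16 mm, on the chest's roof towards the back; origin under its centre
- oil_can: bystander: small oil can with a spout, 56x75x150 mm, standing on the bench in front of and to the left of the chest; origin under its centre
- dark_cup: bystander: dark steel cup, 72 mm across, 110 mm high, standing to the right of the chest; origin under its centre
- centre_punch: bystander: centre punch, 11x99x11 mm, lying on the bench in front of the drawers; origin under its centre
Things that resemble listed ones, but are neither listed nor needed, are in the scene too. Leave any red or yellow look-alike of the elbow alone.

How it is judged:
At the end, for the whole second after the job is handed in: The drawer holding the elbow is out to its stop (more than 112 of 120 mm), the other two are shut to within 4 mm, the elbow, nut and ferrule lie at rest in the drawers, and the bystanders are within 20 mm of where they stood (((y of elbow in the frame of chest above 0.06 m and value of joint drawer_left above 0.112 m) or (not (y of elbow in the frame of chest above 0.06 m) and value of joint drawer_left below 0.004 m)) and ((y of elbow in the frame of chest between -0.06 and 0.06 m and value of joint drawer_middle above 0.112 m) or (not (y of elbow in the frame of chest between -0.06 and 0.06 m) and value of joint drawer_middle below 0.004 m)) and ((y of elbow in the frame of chest below -0.06 m and value of joint drawer_right above 0.112 m) or (not (y of elbow in the frame of chest below -0.06 m) and value of joint drawer_right below 0.004 m)) and height (world z) of elbow between 0.006 and 0.06 m and y of elbow in the frame of chest between -0.18 and 0.18 m and x of each of elbow, hex_nut, ferrule in the frame of chest above -0.22 m and linear speed of each of elbow, hex_nut, ferrule below 0.02 m/s and height (world z) of hex_nut between 0.006 and 0.06 m and y of hex_nut in the frame of chest between -0.18 and 0.18 m and height (world z) of ferrule between 0.006 and 0.06 m and y of ferrule in the frame of chest between -0.18 and 0.18 m and distance of each of roll, small_nut, oil_can, dark_cup, centre_punch from where it was at the start of the episode below 0.02 m); the robot touches nothing.
It fails at once if a part is lifted out of its drawer (height (world z) of any of elbow, hex_nut, ferrule above 0.065 m).
It fails at once if a bystander is moved or lifted by more than 20 mm (distance of any of roll, small_nut, oil_can, dark_cup, centre_punch from where it was at the start of the episode above 0.02 m).
It fails at once if a drawer is squeezed or rammed with more than 42 N (contact force between the fingers and chest above 42 N).
It also fails if it takes over 54 s, if anything falls off the work surface, if the arm or the gripper's body presses on something with over 40 N, if the wrist force passes 120 N, or if a joint passes its speed limit or range.

## Working session

There is one attempt and no reset: what is moved stays moved. The work goes in short steps, Python scripts to look and compute and a tool call to move; the robot and the scene stay as the last step left them, time stands still between calls to the robot, and variables do not carry over. Pictures are saved under pics/ and viewed, at most 10 in all, crops included, and the job is handed in when it is done.

Besides the shell and the picture viewer there is one more tool, called after "Request:" as name([rows], argument=value, ...), one row to a line, values as JSON. jog_arm: Moves the arm, as the interface text tells. Its arguments: {"type":"object","properties":{"motion":{"type":"array"},"force":{"type":"number"}},"required":["motion"]}

```bash
mkdir -p pics
python3 - <<'E'
from cell import *
import cv2,numpy as np
s=observe();print(s['clock'],s['position'],s['ee_rot'],s['width'])
a=get_image('top');b=get_image('scene')
cv2.imwrite('pics/top.png',a[...,::-1]);cv2.imwrite('pics/scene.png',b[...,::-1])
for n in('top','scene'):
  p=camera_params(n);print(n,p['vertical_fov'],p['cx'],p['cy'],np.round(p['T'],3).tolist())
for q in['tab_left','elbow','hex_nut','ferrule','centre_punch','oil_can','dark_cup']:
  print(q,[(np.round(d['p'],2),np.round(d['pixel']).tolist()) for d in silhouettes(q,'top')])
E
```

```text
0.0 [0.14960797 0.60628314 0.22592501] [ 3.78976463e-01  3.11864223e+00 -2.56443747e-03] 1.0006184584492803
top 51.23278825990915 281.8535197183457 212.42120131390084 [[-0.026, -0.995, 0.1, 0.443], [-1.0, 0.027, 0.003, 0.014], [-0.005, -0.1, -0.995, 1.086], [0.0, 0.0, 0.0, 1.0]]
scene 55.307228049970206 275.64311395130653 205.0359293473092 [[0.71, -0.402, 0.578, 0.022], [-0.704, -0.423, 0.571, -0.513], [0.015, -0.812, -0.583, 0.651], [0.0, 0.0, 0.0, 1.0]]
tab_left [(np.float64(0.81), [249.0, 226.0]), (np.float64(0.5), [332.0, 288.0])]
elbow [(np.float64(0.77), [383.0, 258.0]), (np.float64(0.69), [353.0, 212.0]), (np.float64(0.64), [300.0, 218.0]), (np.float64(0.6), [279.0, 286.0]), (np.float64(0.51), [241.0, 288.0])]
hex_nut [(np.float64(0.47), [353.0, 219.0])]
ferrule [(np.float64(0.41), [259.0, 219.0])]
centre_punch [(np.float64(0.51), [334.0, 286.0])]
oil_can [(np.float64(0.94), [188.0, 242.0]), (np.float64(0.41), [352.0, 219.0])]
dark_cup [(np.float64(0.77), [415.0, 180.0])]
```

View pics/top.png

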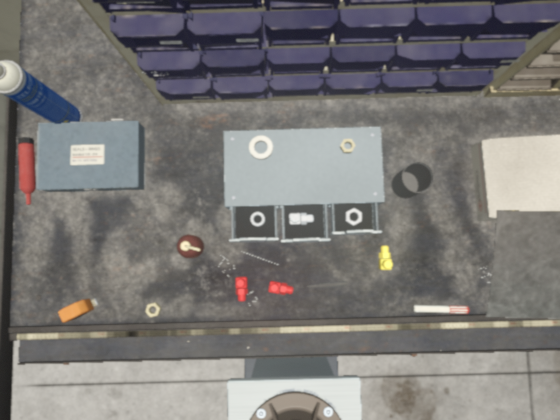

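View pics/scene.png

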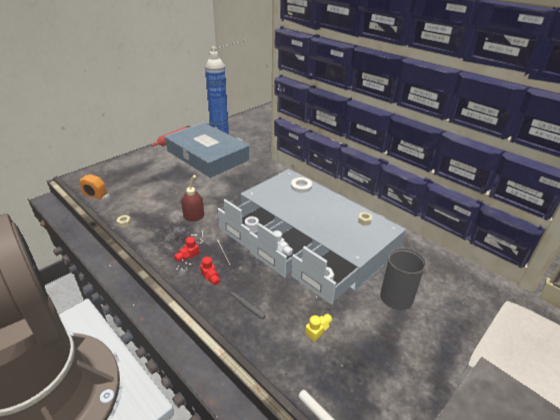

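The elbow is in the middle drawer, around (301,218) in the top view. The ferrule is in the left one (258,218) and the nut in the right one (353,216). All three drawers are part open. Next I'll measure the chest pose.

```bash
cat > h.py <<'E'
from cell import *
import cv2,numpy as np
def f(p):return 210/np.tan(np.radians(p['vertical_fov'])/2)
def back(n,px,z):
  p=camera_params(n);px=np.atleast_2d(px).astype(float)
  r=np.c_[(px-[p['cx'],p['cy']])/f(p),np.ones(len(px))]@p['T'][:3,:3].T
  o=p['T'][:3,3];return o+r*((z-o[2])/r[:,2])[:,None]
def proj(n,X):
  p=camera_params(n);c=(np.atleast_2d(X)-p['T'][:3,3])@p['T'][:3,:3]
  return c[:,:2]/c[:,2:]*f(p)+[p['cx'],p['cy']]
E
python3 - <<'E'
from h import *
a=cv2.imread('pics/top.png')
c=cv2.resize(a[115:265,170:370+60],None,fx=3,fy=3,interpolation=cv2.INTER_CUBIC);cv2.imwrite('pics/crop.png',c)
get_image('top')
for q in('chest','tab_left','tab_middle','tab_right','drawer_middle'):
  for d in silhouettes(q,'top'):
    m=d['mask'].astype(np.uint8);r=cv2.minAreaRect(cv2.findNonZero(m));print(q,round(d['p'],2),m.sum(),np.round(cv2.boxPoints(r)).tolist())
E
```

```text
chest 0.79 15649 [[221.0, 131.0], [381.0, 126.0], [384.0, 240.0], [224.0, 244.0]]
tab_left 0.88 1466 [[229.0, 206.0], [276.0, 205.0], [277.0, 241.0], [230.0, 242.0]]
tab_middle 0.92 1609 [[282.0, 242.0], [282.0, 203.0], [328.0, 203.0], [328.0, 242.0]]
tab_right 0.83 1259 [[330.0, 234.0], [330.0, 203.0], [378.0, 203.0], [378.0, 234.0]]
tab_right 0.21 92 [[248.0, 219.0], [257.0, 211.0], [266.0, 220.0], [258.0, 229.0]]
drawer_middle 0.92 1595 [[279.0, 204.0], [327.0, 202.0], [329.0, 242.0], [281.0, 244.0]]
```

View pics/crop.png

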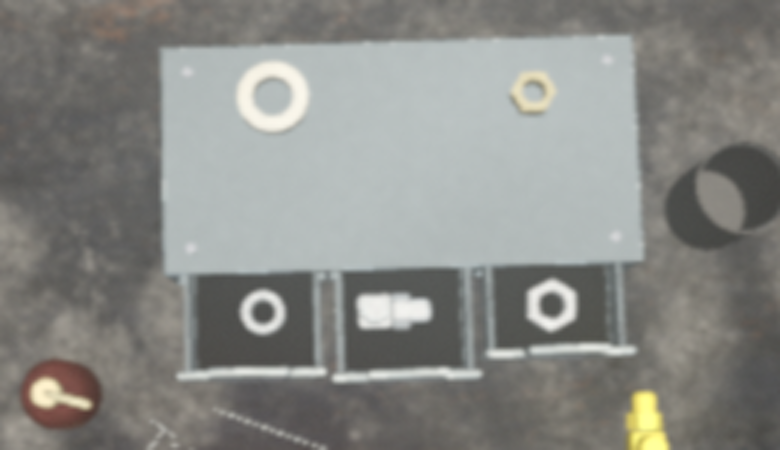

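The crop shows the roof corners at (161,48), (632,36), (643,261) and (165,274). The tab edges are near (252,374), (407,376) and (563,350).

Run:
```python
from h import *
from scipy.optimize import least_squares
cr=np.array([[161,48],[632,36],[643,261],[165,274]])/3+[170,115]-.33
L=np.array([[.09,.186],[.09,-.186],[-.09,-.186],[-.09,.186]])
W=back('top',cr,.075)[:,:2]
R=lambda t:np.array([[np.cos(t),-np.sin(t)],[np.sin(t),np.cos(t)]])
r=least_squares(lambda v:(L@R(v[2]).T+v[:2]-W).ravel(),[.5,0,0]);x=r.x
print('chest',x.round(4),'deg',np.degrees(x[2]).round(2),'res',(r.fun*1000).round(1))
t=np.array([[252,374],[407,376],[563,350]])/3+[170,115]-.33
T=back('top',t,.112)[:,:2];l=(T-x[:2])@R(x[2]);print('tabs',T.round(3).tolist(),'loc',l.round(3).tolist(),'open',(-.0925-l[:,0]).round(3))
w=lambda a,b:(R(x[2])@[a,b]+x[:2]).round(4)
for y in(.12,0,-.12):print(y,'shutfront',w(-.095,y))
for n,z in(('centre_punch',.01),('oil_can',.1),('dark_cup',.11)):
  for d in silhouettes(n,'top')[:2]:
    q=back('top',cv2.boxPoints(cv2.minAreaRect(cv2.findNonZero(d['mask'].astype(np.uint8)))),z);print(n,round(d['p'],2),q[:,:2].round(3).tolist())
print('roll/nut',back('top',np.array([[273,97],[533,92]])/3+[170,115],.085).round(3).tolist())
s=observe();print(s['clock'])
from scipy.spatial.transform import Rotation as Ro
print(Ro.from_rotvec(s['ee_rot']).as_matrix().round(3).tolist())
```

```text
chest [ 6.532e-01 -3.620e-02 -4.000e-04] deg -0.02 res [ 0.1  0.1  0.7 -0.4 -0.6 -0.6 -0.3  0.9]
tabs [[0.483, 0.08], [0.478, -0.034], [0.494, -0.15]] loc [[-0.17, 0.117], [-0.175, 0.002], [-0.159, -0.114]] open [0.078 0.082 0.066]
0.12 shutfront [0.5582 0.0839]
0 shutfront [ 0.5582 -0.0361]
-0.12 shutfront [ 0.5581 -0.1561]
centre_punch 0.61 [[0.375, -0.042], [0.381, -0.134], [0.37, -0.135], [0.364, -0.043]]
oil_can 0.65 [[0.498, 0.256], [0.496, 0.195], [0.447, 0.196], [0.448, 0.256]]
dark_cup 0.84 [[0.604, -0.219], [0.663, -0.298], [0.607, -0.338], [0.548, -0.26]]
roll/nut [[0.698, 0.061, 0.085], [0.696, -0.141, 0.085]]
0.9
[[-0.971, 0.24, 0.0], [0.24, 0.971, 0.0], [0.0, 0.0, -1.0]]
```

Request:
jog_arm([
  [[-0.204,-0.22,0.02,0,0,-0.2424,1],[-0.204,-0.22,0.02,0,0,-0.2424,1],[-0.204,-0.22,0.02,0,0,-0.2424,1],[-0.204,-0.22,0.02,0,0,-0.2424,1],[-0.204,-0.22,0.02,0,0,-0.2424,1],[-0.408,-0.441,0.046,0,0,-0.2424,1],[-0.408,-0.441,0.046,0,0,-0.2424,1],[-0.408,-0.441,0.046,0,0,-0.2424,1],[-0.408,-0.441,0.046,0,0,-0.2424,1],[-0.408,-0.441,0.046,0,0,-0.2424,1]],
])

```text
clock: 1.73
position: [0.3513, 0.2414, 0.1961]
ee_rot: [-0.001, 3.141, 0.001]
force: [1.6, -0.6, 0.2]
width: 0.322
gripper_force: 0.0
```

Request:
jog_arm([
  [[-0.02,-0.12,0,0,0,0,1],[-0.04,-0.155,0,0,0,0,1],[-0.08,-0.155,0.03,0,0,0,1],[-0.08,-0.155,0.03,0,0,0,1],[-0.08,-0.155,0.06,0,0,0,1],[-0.08,-0.155,0.1,0,0,0,1],[-0.08,-0.155,0.1,0,0,0,1],[-0.08,-0.155,0.1,0,0,0,1],[-0.08,-0.155,0.1,0,0,0,1]],
])

```text
clock: 2.48
position: [0.431, 0.0889, 0.0972]
ee_rot: [-0.002, 3.141, 0.001]
force: [0.3, 0.1, 0.1]
width: 0.005
gripper_force: 0.0
```

Request:
jog_arm([
  [[-0.01,-0.006,0.009,0,0,0,1],[-0.02,-0.006,0.009,0,0,0,1],[-0.028,-0.006,0.009,0,0,0,1],[-0.034,-0.006,0.009,0,0,0,1],[-0.04,-0.006,0.009,0,0,0,1],[-0.046,-0.006,0.009,0,0,0,1],[-0.052,-0.006,0.009,0,0,0,1],[-0.058,-0.006,0.009,0,0,0,1],[-0.064,-0.006,0.009,0,0,0,1],[-0.07,-0.006,0.009,0,0,0,1]],
])

```text
clock: 3.32
position: [0.5011, 0.0824, 0.0868]
ee_rot: [0.001, -3.141, -0.0]
force: [-2.6, 0.1, 0.9]
width: 0.007
gripper_force: 1.1
```

Request:
jog_arm([
  [[-0.006,0,0,0,0,0,1],[-0.012,0,0,0,0,0,1],[-0.018,0,0,0,0,0,1],[-0.024,0,0,0,0,0,1],[-0.03,0,0,0,0,0,1],[-0.034,0,0,0,0,0,1],[-0.037,0,0,0,0,0,1],[-0.039,0,0,0,0,0,1],[-0.04,0,0,0,0,0,1],[-0.04,0,0,0,0,0,1]],
])

```text
clock: 4.15
position: [0.541, 0.0821, 0.0869]
ee_rot: [-0.001, 3.141, -0.0]
force: [-1.3, 1.5, -0.4]
width: 0.002
gripper_force: 0.3
```

Nearly shut. I'll creep the last bit, 1.5 mm per row.

Request:
jog_arm([
  [[-0.0015,0,0,0,0,0,1],[-0.003,0,0,0,0,0,1],[-0.0045,0,0,0,0,0,1],[-0.006,0,0,0,0,0,1],[-0.0075,0,0,0,0,0,1],[-0.0075,0,0,0,0,0,1]],
])

```text
clock: 4.65
position: [0.548, 0.0821, 0.0868]
ee_rot: [0.001, -3.141, 0.0]
force: [-4.4, -0.0, 3.2]
width: 0.009
gripper_force: 1.8
```

Request:
jog_arm([
  [[-0.001,0,0,0,0,0,1],[-0.002,0,0,0,0,0,1],[-0.003,0,0,0,0,0,1],[-0.003,0,0,0,0,0,1]],
])

```text
clock: 4.98
position: [0.5479, 0.0821, 0.0863]
ee_rot: [0.001, -3.135, 0.0]
force: [-12.6, -0.2, 8.4]
width: 0.003
gripper_force: 6.8
```

Request:
jog_arm([
  [[0.02,0,0,0,0,0,1],[0.035,0,0,0,0,0,1],[0.035,0,-0.03,0,0,0,1],[0.035,0,-0.06,0,0,0,1],[0.035,-0.035,-0.06,0,0,0,1],[0.035,-0.075,-0.06,0,0,0,1],[0.035,-0.115,-0.06,0,0,0,1],[0.035,-0.117,-0.06,0,0,0,1],[0.035,-0.117,-0.03,0,0,0,1],[0.035,-0.117,-0.002,0,0,0,1]],
])

```text
clock: 5.82
position: [0.5188, -0.036, 0.0897]
ee_rot: [0.003, 3.135, -0.0]
force: [-0.2, 0.7, -0.6]
width: 0.007
gripper_force: 0.0
```

Request:
jog_arm([
  [[0.008,0,0,0,0,0,1],[0.014,0,0,0,0,0,1],[0.02,0,0,0,0,0,1],[0.026,0,0,0,0,0,1],[0.032,0,0,0,0,0,1],[0.038,0,0,0,0,0,1],[0.044,0,0,0,0,0,1],[0.049,0,0,0,0,0,1],[0.053,0,0,0,0,0,1],[0.055,0,0,0,0,0,1]],
])

```text
clock: 6.65
position: [0.4608, -0.0347, 0.089]
ee_rot: [-0.001, 3.142, 0.0]
force: [1.9, 0.1, 1.6]
width: 0.003
gripper_force: 1.0
```

Request:
jog_arm([
  [[0.0015,0,0,0,0,0,1],[0.003,0,0,0,0,0,1],[0.0045,0,0,0,0,0,1],[0.006,0,0,0,0,0,1],[0.0075,0,0,0,0,0,1],[0.009,0,0,0,0,0,1],[0.009,0,0,0,0,0,1]],
])

```text
clock: 7.23
position: [0.4551, -0.0348, 0.0893]
ee_rot: [-0.001, 3.136, -0.001]
force: [10.3, -0.3, -7.5]
width: 0.003
gripper_force: 5.1
```

Request:
jog_arm([
  [[-0.014,0,0,0,0,0,1],[-0.018,0,-0.03,0,0,0,1],[-0.018,0,-0.06,0,0,0,1],[-0.015,-0.04,-0.06,0,0,0,1],[-0.01,-0.08,-0.06,0,0,0,1],[0,-0.12,-0.06,0,0,0,1],[0,-0.12,-0.06,0,0,0,1],[0,-0.12,-0.03,0,0,0,1],[0,-0.12,0.002,0,0,0,1],[0,-0.12,0.002,0,0,0,1]],
])

```text
clock: 8.07
position: [0.4484, -0.1537, 0.0826]
ee_rot: [-0.0, -3.133, -0.003]
force: [-1.2, 0.6, 0.4]
width: 0.007
gripper_force: 0.0
```

Request:
jog_arm([
  [[-0.01,0,0,0,0,0,1],[-0.019,0,0,0,0,0,1],[-0.025,0,0,0,0,0,1],[-0.032,0,0,0,0,0,1],[-0.039,0,0,0,0,0,1],[-0.046,0,0,0,0,0,1],[-0.053,0,0,0,0,0,1],[-0.06,0,0,0,0,0,1],[-0.067,0,0,0,0,0,1],[-0.074,0,0,0,0,0,1]],
])

```text
clock: 8.9
position: [0.527, -0.1547, 0.0868]
ee_rot: [0.001, -3.141, -0.0]
force: [-2.9, -0.2, 1.2]
width: 0.002
gripper_force: 1.1
```

Request:
jog_arm([
  [[-0.005,0,0,0,0,0,1],[-0.01,0,0,0,0,0,1],[-0.014,0,0,0,0,0,1],[-0.016,0,0,0,0,0,1],[-0.0175,0,0,0,0,0,1],[-0.019,0,0,0,0,0,1],[-0.0205,0,0,0,0,0,1],[-0.022,0,0,0,0,0,1],[-0.0235,0,0,0,0,0,1],[-0.0235,0,0,0,0,0,1]],
])

```text
clock: 9.73
position: [0.5483, -0.1547, 0.0866]
ee_rot: [0.0, -3.138, -0.001]
force: [-6.5, 1.1, 3.4]
width: 0.005
gripper_force: 3.6
```

Request:
jog_arm([
  [[-0.001,0,0,0,0,0,1],[-0.002,0,0,0,0,0,1],[-0.002,0,0,0,0,0,1],[0.01,0,0,0,0,0,1],[0.025,0,0,0,0,0,1],[0.025,0,-0.035,0,0,0,1],[0.025,0,-0.07,0,0,0,1],[0.025,0,-0.11,0,0,0,1],[0.06,0,-0.14,0,0,0,1],[0.09,0,-0.16,0,0,0,1]],
])

```text
clock: 10.57
position: [0.4617, -0.1551, 0.2495]
ee_rot: [-0.002, 3.137, -0.002]
force: [0.1, 0.5, 1.3]
width: 0.007
gripper_force: 0.0
```

Request:
jog_arm([
  [[0,-0.04,0,0,0,0,1],[0,-0.08,0,0,0,0,1],[0,-0.12,0,0,0,0,1],[0,-0.16,0,0,0,0,1],[0,-0.2,0,0,0,0,1],[0,-0.24,0,0,0,0,1],[0,-0.24,0,0,0,0,1],[0,-0.24,0,0,0,0,1]],
])

```text
clock: 11.23
position: [0.4591, -0.398, 0.2468]
ee_rot: [-0.007, -3.142, 0.003]
force: [-0.1, 0.6, 0.2]
width: 0.005
gripper_force: 0.0
```

Run:
```python
from h import *
a=get_image('top');c=cv2.resize(a[115:315,150:410],None,fx=3,fy=3,interpolation=cv2.INTER_CUBIC);cv2.imwrite('pics/c2.png',c[...,::-1])
X=lambda o,y:[.6532-.0925-o,-.0362+y,.112]
print(observe()['position'],((proj('top',[X(0,.12),X(.12,0),X(0,-.12)])-[150,115]+.33)*3).round())
```

```text
[ 0.45988447 -0.3957006   0.24670939] [[305. 270.]
 [471. 427.]
 [627. 261.]]
```

View pics/c2.png

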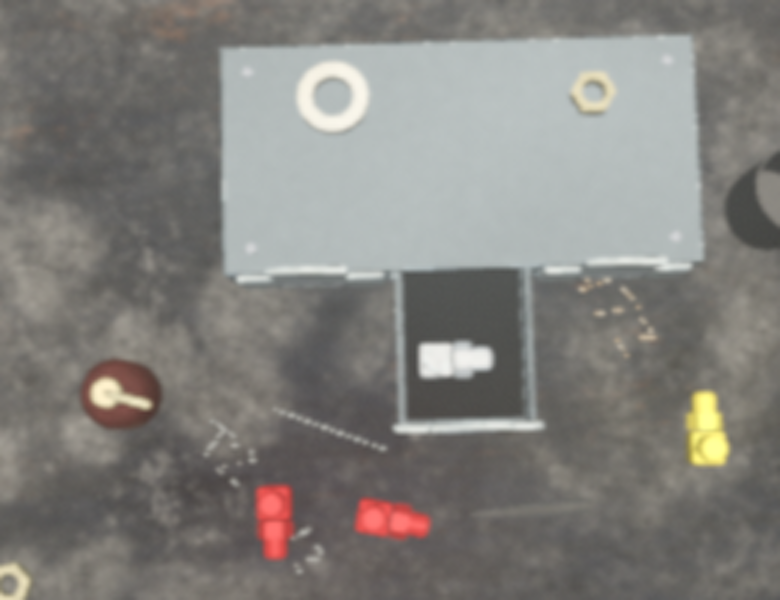

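The left and right drawers are flush, with their tabs at (305,270) and (627,262) where the geometry predicts. The middle drawer's tab is at (470,427), which matches fully out (427). The elbow still lies inside and the bystanders look unmoved.

```bash
python3 -c "
from cell import *
print(sign_off())"
```

```text
the job is handed in; nothing more can be done
None
```

The job is handed in: the elbow's drawer (middle) is pushed out to its stop, the left and right drawers are shut, and in the last picture the elbow lies in its drawer and the bystanders look unmoved; the hand-in returned no verdict.

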